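Put the quick-change vise head on its bench ball and latch it

TASK

Take the small green vise head out of the blue bin, turn it upright and lower its socket gently over the steel ball of the bench mount until its rim sits flat on the collar, then press the red latch lever all the way down and let go. The bin only leaves room for a straight-down hold, so lay the head down on the open bench first and take a fresh hold to turn it up. Leave the regulator, the wrench and the grease tub where they are.

Things in the scene. Friction and masses are not known exactly. Their poses are not given: they have to be found in the camera images.
- vise_head: Loose vise head, 0.75 kg, 100 mm tall upright. Origin: centre of the socket mouth (flat rim, lower end); z runs from the mouth up to the jaws, y to the lever. z 0 to 48 mm: grey round cup, 54 mm across, bore 36 mm wide, 45.5 mm deep; z 48 to 100 mm: green block, 54 mm along x, 48 mm along y. Starts in the bin lying on its +x side (x down), origin 27 mm above the floor; lies stably on +x or -x.
- head_grip (a point): Centre of the vise head's green jaw block, on its axis 74 mm from the socket mouth: the place to grip, across the flat sides 48 mm apart along y. The block is split by an 8 mm jaw gap with orange faces. Same axes as the head.
- latch (a joint): Latch lever: 0 = open, standing straight out of the cup along the head's +y; grows as it is pressed towards the mouth end (down when upright), stops at 0.61 rad = shut. Stays where it is left; about 3 N on the red grip moves it. Its pawl swings under the ball, so it shuts only when the head is fully down on the collar.
- lever_tip (a point): Point on the red grip of the lever, on its upper face when the head is upright, 75 mm from the hinge. The grip is 18 mm wide, 9 mm thick and spans 52 to 90 mm from the hinge. The hinge is at y = 25, z = 25 mm of the head, along its x. Shut, this point lies 64 mm farther out than the hinge and 39 mm below it.
- ball_mount: Fixed steel mount on the bench: round foot 104 mm across, 12 mm high, a pedestal, a collar, a neck 18 mm thick and a ball. Origin: centre of its underside, z up. The bench between the bin and the mount is clear on the robot's side of the wrench.
- collar (a point): Centre of the flat top of the mount's collar (64 mm across), 40 mm above the bench: the socket's rim rests here, the head at any turn about the vertical.
- ball (a point): Centre of the mount's steel ball, 33 mm in diameter, 27.5 mm above the collar's top; the ball's top is 44 mm above the collar.
- bin_floor (a point): Centre of the inner floor, 3 mm above the bench, of the fixed blue open bin: inside 232 mm along its x, 146 mm along its y, walls 3 mm thick, rim 75 mm above the bench. Axes turn with the bin.
- regulator: Bystander: black round second-stage regulator with a mouth stub towards its -x (58 mm from its origin) and a steel inlet towards +y (56 mm), 72 mm in diameter, 33 mm high; origin at the centre of its underside.
- wrench: Bystander: steel wrench, 160 mm long, lying on the bench along its own x; origin under its middle.
- tub: Bystander: white grease tub, 52 mm in diameter, 42 mm high; origin at the centre of its underside.
Not all that is in view belongs to the job. There is more than one size of the vise_head; the job needs the middle-sized.

How it is judged:
By the outcome, as a careful person would: the job done as asked, in the order asked, and still so for the second after the job is handed in, with the robot touching nothing.
It also fails if it takes over 66 s, if anything falls off the work surface, if the arm or the gripper's body presses on something with over 40 N, if the wrist force passes 120 N, or if a joint passes its speed limit or range.

ROBOT

A 6-joint arm with a two-finger parallel gripper is mounted at the origin on the work surface. World frame = base frame: x ahead of the robot, y to its left, z up, the work surface at z = 0. Lengths are in mm, angles in rad, forces in N, time in s.
With the tool pointing down it reaches from about 400 to 925 mm from the base axis. Payload 12.5 kg.
Tool frame: the origin (TCP) lies midway between the tips of the shut fingers; the grasp point (between the pads) lies 19 mm behind it; z points along the fingers, y is the line along which they close (so a half turn about z gives the same grasp; the last joint's range is limited). The gripper opens to 95 mm and grips with 3 to 60 N. Pads are 20 mm wide; open, the fingers measure 119 mm over their backs; the gripper's body (75 mm by 180 mm) begins 59 mm behind the grasp point.
Start: joints at [-1.248, 0.491, 1.559, -0, 1.092, -0.106], TCP at [259.886, -568.424, 214.661] pointing down, gripper open.
Joint ranges: [-3.1, 3.1], [-0.84, 2.19], [0.05, 2.79], [-1.13, 4.28], [0.06, 2.93], [-2.69, 2.69]. Speed limits (rad/s): [2.22, 2.22, 2.79, 3.14, 3.14, 3.14].

INTERFACE

Orientations are given as [roll, pitch, yaw] about the fixed x, y, z axes, in that order (R = Rz(yaw) Ry(pitch) Rx(roll)).
In Python, from cell import state, read_camera, camera_info, env gives the robot as it stands.
- The arm moves only by the tool move_arm, never from a script. Its argument "commands" is a list of rows, each a list of 3 entries, a list of its own where there are three numbers: the shift along the world's x, y, z in cm, then the turn, a rotation vector about the world's x, y, z in degrees, then the opening, from 0 (shut) to 1 (fully open). A call has 1 to 10 rows; each row shifts and turns the commanded pose from where the row before left it; what a row does not reach is not made up. A row lasts 1/10 s, in which the tool goes at most 50 mm and 8.59 degrees, less where a joint would pass 70% of its speed; a pose out of reach is approached as far as the arm can. A call with a gripper value outside its range is refused whole. The fingers move at their own pace and stop on an object; the grip force is fixed at half the most. Time passes only in rows, so rows that do not move let the fingers close. It gives the time, the measured TCP pose, the force, the opening and the grip force at its end, in the units of the state.
- state(): the state, without advancing time (a new reading comes with each control period).
- read_camera(name): name is "side" or "top"; returns the picture (384x512x3 uint8, blue, green, red); there is no depth.
- camera_info(name): a dict with "K" (3x3 intrinsics, pixels), "cam_to_world" (4x4, takes a point from camera to world coordinates). Camera axes: x right, y down, z forward; pixel columns grow to the right and rows downward; lengths in mm; the calibration is good to about 2 mm. A picture is of the moment at which its call begins. camera_info takes no time and is no camera call.
- env.job_done(): hands the job in; it is judged then, once.
The state is a dict: "t": time; "joints": joint angles; "qvel": joint speeds; "tau": joint torques, N m; "eef_pos": TCP position; "tcp_rot": TCP orientation; "ft_force": force on the tool from outside, world axes, zero at the start; "moment": the same for the moment, N m; "opening": opening from 0.0 (shut) to 1.0 (fully open); "grip_force": force on a finger pad.
Only numpy, scipy, OpenCV 4.12 (cv2) and the standard library are available. Lean on these libraries where they do the work, as an engineer would, in place of code of your own. Each camera call takes 0.05 s, during which the arm holds its last target. There are 200 camera calls.

## Working session

There is one attempt and no reset: what is moved stays moved. The work goes in short steps, Python scripts to look and compute and a tool call to move; the robot and the scene stay as the last step left them, time stands still between calls to the robot, and variables do not carry over. Pictures are saved under pics/ and viewed, at most 10 in all, crops included, and the job is handed in when it is done.

Besides the shell and the picture viewer there is one more tool, called after "Call:" as name(argument=value, ...) on one line, values as JSON. move_arm: Moves the arm, as the interface text tells. Its arguments: {"type":"object","properties":{"commands":{"type":"array"}},"required":["commands"]}

```bash
mkdir -p pics
cat > h.py <<'E'
import numpy as np, cv2
from cell import state, read_camera, camera_info, env
def ray(cam,u,v):
    c=camera_info(cam);K=np.array(c["K"]);T=np.array(c["cam_to_world"])
    d=T[:3,:3]@np.linalg.inv(K)@[u,v,1]; return T[:3,3],d/np.linalg.norm(d)
def onz(cam,u,v,z):
    o,d=ray(cam,u,v); return o+d*(z-o[2])/d[2]
def tri(u1,v1,u2,v2): # top, side
    o1,d1=ray("top",u1,v1);o2,d2=ray("side",u2,v2)
    A=np.c_[d1,-d2];s=np.linalg.lstsq(A,o2-o1,rcond=None)[0]
    p,q=o1+s[0]*d1,o2+s[1]*d2; return (p+q)/2,np.linalg.norm(p-q)
def proj(cam,p):
    c=camera_info(cam);T=np.linalg.inv(np.array(c["cam_to_world"]));x=np.array(c["K"])@(T[:3,:3]@np.array(p)+T[:3,3]);return x[:2]/x[2]
E
python3 - <<'E'
from h import *
np.set_printoptions(suppress=True,precision=3)
a=read_camera("top");b=read_camera("side")
cv2.imwrite("pics/top0.png",a);cv2.imwrite("pics/side0.png",b)
for c in("top","side"):print(camera_info(c))
print(state())
E
```

```text
{'K': array([[415.214,   0.   , 255.06 ],
       [  0.   , 415.214, 196.632],
       [  0.   ,   0.   ,   1.   ]]), 'cam_to_world': array([[   0.01 ,   -0.992,    0.127,  345.026],
       [  -1.   ,   -0.007,    0.029, -100.56 ],
       [  -0.028,   -0.128,   -0.991, 1385.699],
       [   0.   ,    0.   ,    0.   ,    1.   ]])}
{'K': array([[389.852,   0.   , 256.996],
       [  0.   , 389.852, 188.406],
       [  0.   ,   0.   ,   1.   ]]), 'cam_to_world': array([[ -0.996,  -0.047,   0.082, 422.967],
       [ -0.094,   0.579,  -0.81 , 860.656],
       [ -0.009,  -0.814,  -0.581, 745.648],
       [  0.   ,   0.   ,   0.   ,   1.   ]])}
{'t': 0.1, 'joints': array([-1.248,  0.491,  1.559, -0.   ,  1.092, -0.106]), 'qvel': array([ 0.001, -0.002, -0.002,  0.003,  0.001, -0.001]), 'tau': array([  0.004, -61.362, -25.861,   0.069,   0.047,  -0.   ]), 'eef_pos': array([ 259.799, -568.225,  214.141]), 'tcp_rot': array([-3.141, -0.   ,  0.429]), 'ft_force': array([ 0.295,  0.68 , -0.25 ]), 'moment': array([ 0.012, -0.028, -0.041]), 'grip_force': 0.0, 'opening': 0.9999914623969994}
```

View pics/top0.png

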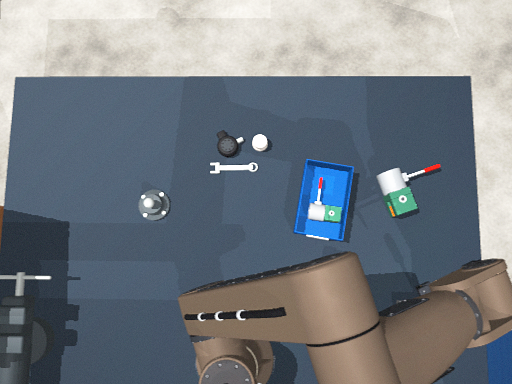

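View pics/side0.png

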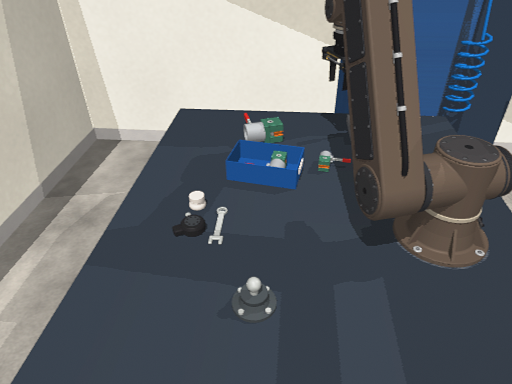

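Three candidates for the head: the one in the bin (top 325,212; side 278,160), a large one on the bench (top 398,190; side 265,131) and a tiny one (side 325,160). The bin one is about 33 px ≈ 100 mm long, so it fits. I'll confirm in an enlarged crop.

Run:
```python
from h import *
a=cv2.imread("pics/top0.png");b=cv2.imread("pics/side0.png")
A=cv2.resize(a[150:250,285:352],(402,600),interpolation=cv2.INTER_CUBIC)
B=cv2.resize(b[110:200,220:360][:, :],(398,256),interpolation=cv2.INTER_CUBIC)
o=np.zeros((600,800,3),np.uint8);o[:,:402]=A;o[:256,402:]=B
C=cv2.resize(a[180:232,120:185],(398,318),interpolation=cv2.INTER_CUBIC);o[270:588,402:]=C
cv2.imwrite("pics/crop0.png",o)
```

```text
(no output)
```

View pics/crop0.png

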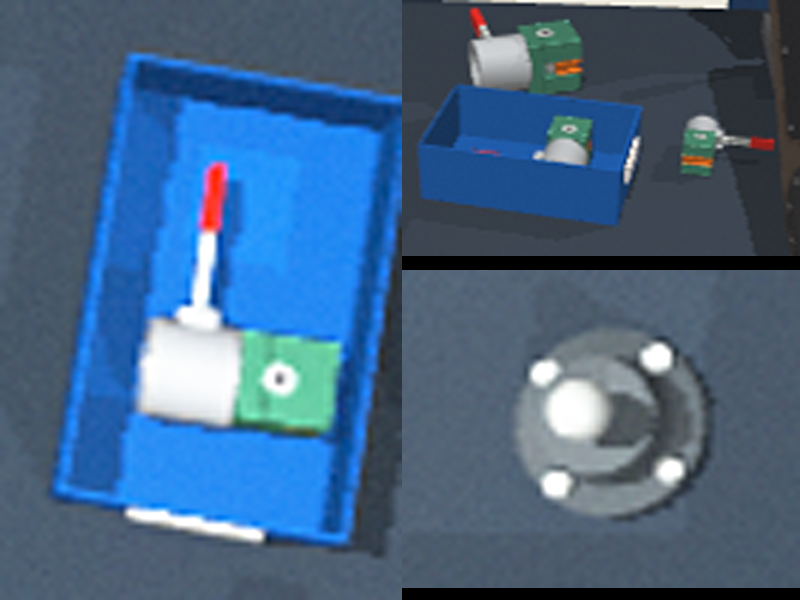

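The crop confirms it: the bin head (screw at top 332,213) is the middle size. It lies with its mouth to the left (+y world), jaws to the right and lever up (+x). The mount ball is at about (148.6,202.7) in top and the foot is centred at about (154,206). Next I'll measure.

Run:
```python
from h import *
np.set_printoptions(suppress=True,precision=1)
a=cv2.imread("pics/top0.png");h=cv2.cvtColor(a,cv2.COLOR_BGR2HSV)
def m(lo,hi,x0,y0,x1,y1):
    k=np.zeros(h.shape[:2],np.uint8);k[y0:y1,x0:x1]=cv2.inRange(h[y0:y1,x0:x1],lo,hi);return k
g=m((60,80,60),(90,255,255),300,190,350,230)
c=max(cv2.findContours(g,0,1)[0],key=cv2.contourArea);r=cv2.minAreaRect(c);print(r)
bp=cv2.boxPoints(r);print(np.array([onz("top",*p,57) for p in bp]))
print("block c",onz("top",*r[0],57))
red=m((0,150,120),(8,255,255),300,160,350,210)|m((172,150,120),(180,255,255),300,160,350,210)
ys,xs=np.nonzero(red);print("red",xs.mean(),ys.mean(),onz("top",xs.mean(),ys.mean(),32))
print("screw",onz("top",331.8,213.2,57))
k=m((0,0,190),(180,60,255),143,196,156,209);ys,xs=np.nonzero(k);print("ball px",xs.mean(),ys.mean(),onz("top",xs.mean(),ys.mean(),67.5))
b=cv2.imread("pics/side0.png");hb=cv2.cvtColor(b,cv2.COLOR_BGR2HSV)
kb=np.zeros(hb.shape[:2],np.uint8);kb[274:296,243:264]=cv2.inRange(hb[274:296,243:264],(0,0,110),(180,60,255))
cc,rad=cv2.minEnclosingCircle(max(cv2.findContours(kb,0,1)[0],key=cv2.contourArea));print("side ball",cc,rad,onz("side",*cc,67.5))
print(tri(xs.mean(),ys.mean(),*cc))
bl=m((95,170,60),(125,255,255),285,150,365,250);c=max(cv2.findContours(bl,0,1)[0],key=cv2.contourArea);r=cv2.minAreaRect(c);print("bin",r,np.array([onz("top",*p,75) for p in cv2.boxPoints(r)]))
foot=[onz("top",120+(x-402)/6.123,180+(y-270)/6.115,18) for x,y in((543,372),(656,356),(555,485),(670,470))];print("bolts",np.mean(foot,0))
```

```text
((332.3999938964844, 213.69996643066406), (16.263456344604492, 15.697771072387695), 8.13010311126709)
[[ 441.1 -279.7   57. ]
 [ 491.  -287.3   57. ]
 [ 483.9 -338.5   57. ]
 [ 434.1 -330.6   57. ]]
block c [ 462.5 -309.    57. ]
red 320.1304347826087 182.69565217391303 [ 566.6 -274.2   32. ]
screw [ 464.  -307.2   57. ]
ball px 147.39240506329114 201.9873417721519 [494.8 285.   67.5]
side ball (253.5, 285.8888854980469) 9.233858108520508 [491.1 286.1  67.5]
(array([493. , 285.2,  66.7]), np.float64(3.7029321400359874))
bin ((323.95947265625, 199.7432403564453), (50.141685485839844, 75.78792572021484), 9.462322235107422) [[ 399.1 -182.3   75. ]
 [ 638.8 -222.5   75. ]
 [ 612.6 -379.8   75. ]
 [ 374.9 -336.3   75. ]]
bolts [491.7 279.2  18. ]
```

Call:
move_arm(commands=[[[2,2.6,0],[0,0,5.7],0.78],[[2,2.6,0],[0,0,5.7],0.78],[[2,2.6,0],[0,0,5.7],0.78],[[2,2.6,0],[0,0,5.7],0.78],[[2,2.6,0],[0,0,5.7],0.78],[[2,2.6,0],[0,0,5.7],0.78],[[2,2.6,0],[0,0,5.7],0.78],[[2,2.6,0],[0,0,5.7],0.78],[[2,2.6,0],[0,0,5.7],0.78],[[2.3,2.6,0],[0,0,5.7],0.78]])

```text
t: 1.1
eef_pos: [463.3, -307.2, 214.5]
tcp_rot: [-3.141, -0.0, 1.428]
ft_force: [-0.2, 0.4, -0.3]
opening: 0.78
grip_force: 0.0
```

```bash
cat >> h.py <<'E'
import json
def log():
    s=state();open("log.txt","a").write(json.dumps([list(map(float,s["joints"])),list(map(float,s["eef_pos"])),list(map(float,s["tcp_rot"]))])+"\n")
    return s
E
python3 - <<'E'
from h import *
np.set_printoptions(suppress=True,precision=3)
s=log();print(s["joints"],s["eef_pos"],s["tcp_rot"])
b=read_camera("side");a=read_camera("top")
o=np.vstack([cv2.resize(b[60:200,200:400],(600,420))[:300],cv2.resize(a[150:250,250:450],(600,300))])
cv2.imwrite("pics/hov.png",o)
E
```

```text
[-0.704  0.393  1.73   0.     1.019 -0.561] [ 463.337 -307.214  214.508] [-3.141 -0.     1.428]
```

View pics/hov.png

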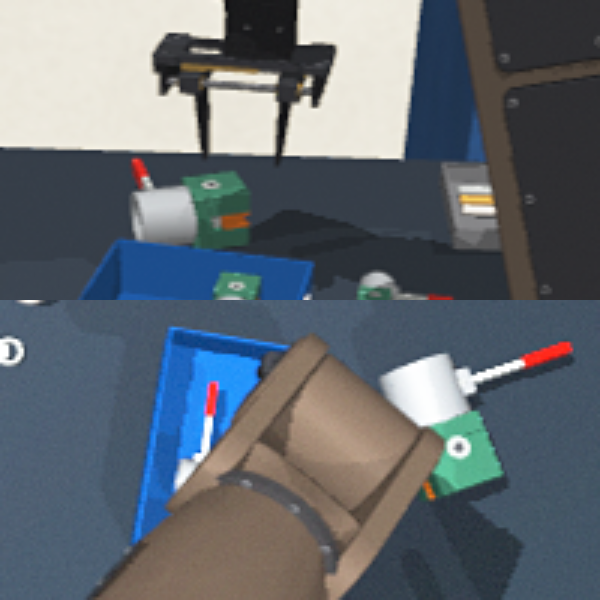

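The fingers hover over the bin head (picture ~240,160) with nothing else beneath them, and the large head stands clear to the right. Descending.

Call:
move_arm(commands=[[[0,0,-3],[0,0,0],0.78],[[0,0,-3],[0,0,0],0.78],[[0,0,-3],[0,0,0],0.78],[[0,0,-3],[0,0,0],0.78],[[0,0,-2],[0,0,0],0.78],[[0,0,-2],[0,0,0],0.78],[[0,0,-1.5],[0,0,0],0.78],[[0,0,-1.5],[0,0,0],0.78],[[0,0,-1.2],[0,0,0],0.78],[[0,0,0],[0,0,0],0.78]])

```text
t: 2.2
eef_pos: [462.1, -308.2, 11.2]
tcp_rot: [-3.139, -0.001, 1.423]
ft_force: [0.8, -0.1, 0.4]
opening: 0.778
grip_force: 0.0
```

Run:
```python
from h import *
log()
```

Call:
move_arm(commands=[[[0,0,0],[0,0,0],0.4],[[0,0,0],[0,0,0],0.4],[[0,0,0],[0,0,0],0.4],[[0,0,0],[0,0,0],0.4],[[0,0,0],[0,0,0],0.4],[[0,0,0],[0,0,0],0.4],[[0,0,0],[0,0,0],0.4],[[0,0,0],[0,0,0],0.4]])

```text
t: 3.0
eef_pos: [463.4, -308.9, 13.2]
tcp_rot: [3.14, 0.001, 1.424]
ft_force: [1.8, -2.0, 6.1]
opening: 0.502
grip_force: 29.9
```

Call:
move_arm(commands=[[[0,0,1],[0,0,0],0.4],[[0,0,2],[0,0,0],0.4],[[0,0,2],[0,0,0],0.4],[[0,0,2.5],[0,0,0],0.4],[[0,0,2.5],[0,0,0],0.4],[[0,0,2.5],[0,0,0],0.4],[[0,0,1.5],[0,0,0],0.4]])

```text
t: 3.7
eef_pos: [462.5, -308.1, 154.3]
tcp_rot: [-3.141, -0.0, 1.424]
ft_force: [0.4, -0.1, -6.1]
opening: 0.505
grip_force: 29.9
```

Run:
```python
from h import *
log()
s=state();print(s["eef_pos"],s["tcp_rot"],s["ft_force"],s["moment"])
# start pose also
open("log.txt","a").write(json.dumps([[-1.248,.491,1.559,0,1.092,-.106],[259.886,-568.424,214.661],[-3.1416,0,.429]])+"\n")
L=[json.loads(l) for l in open("log.txt")]
for q,p,r in L: print(np.round(q,3),np.round(p,1))
```

```text
[ 462.48325418 -308.06234627  154.33153254] [-3.14147011e+00 -1.90602669e-05  1.42378507e+00] [ 0.38190935 -0.13633879 -6.14514233] [-0.1665711  -0.00646534 -0.02754348]
[-0.704  0.393  1.73   0.     1.019 -0.561] [ 463.3 -307.2  214.5]
[-0.707  0.679  1.897  0.     0.567 -0.559] [ 462.1 -308.2   11.2]
[-0.706  0.464  1.798 -0.     0.88  -0.559] [ 462.5 -308.1  154.3]
[-1.248  0.491  1.559  0.     1.092 -0.106] [ 259.9 -568.4  214.7]
```

Run:
```python
from h import *
np.set_printoptions(suppress=True,precision=1)
L=[json.loads(l) for l in open("log.txt")]
A=[];b=[]
for q,p,r in L:
    c2,s2,t=np.cos(q[1]),np.sin(q[1]),q[1]+q[2]
    u=p[0]*np.cos(q[0])+p[1]*np.sin(q[0]); v=-p[0]*np.sin(q[0])+p[1]*np.cos(q[0])
    print(u,v)
    A+=[[1,0,s2,np.sin(t),np.cos(t)],[0,1,c2,np.cos(t),-np.sin(t)]];b+=[u,p[2]]
x,res,rk,sv=np.linalg.lstsq(np.array(A),np.array(b),rcond=None)
print(x,rk,sv,np.array(A)@x-b)
```

```text
552.0129774710781 65.90085674873652
551.5487935139354 65.90256286035375
551.7717925233803 65.88671005108353
621.507039946122 66.14813730869187
[ -0.2 -73.5 585.9 411.9  43.5] 5 [3.5 2.8 0.3 0.3 0.1] [ 0.1  0.   0.   0.  -0.1 -0.  -0.   0. ]
```

```bash
cat > kin.py <<'E'
import numpy as np
L2=585.9;L3=np.hypot(411.9,43.5);off=np.arctan2(43.5,411.9)
def ik(u,z,phi,d6): # grasp point u,z ; phi outward tilt from vertical-down
    d=d6-19; d1=d6-73.5
    wu=u-d*np.sin(phi); wz=z+d*np.cos(phi)-d1
    D=np.hypot(wu,wz)
    ce=(D*D-L2**2-L3**2)/(2*L2*L3)
    if abs(ce)>1: return None
    e=np.arccos(ce) # elbow bend, forearm angle later
    q2=np.arctan2(wu,wz)-np.arctan2(L3*np.sin(e),L2+L3*np.cos(e))
    q3=e-off
    return np.round([q2,q3,np.pi-phi-q2-q3],2)
if __name__=="__main__":
    print(ik(552,30.2,0,300),"expect .679 1.897 .567")
    for d6 in(220,260,300,340,380):
        for ph in(20,30,40,45,50): print(d6,ph,"mount z114",ik(565,114,np.radians(ph),d6),"z170",ik(565,170,np.radians(ph),d6),"lay r450",ik(450,27,np.radians(ph-90),d6),"lay r565",ik(565,27,np.radians(ph-90),d6))
E
python3 kin.py
```

```text
[0.68 1.9  0.57] expect .679 1.897 .567
220 20 mount z114 [0.51 1.99 0.29] z170 [0.42 1.94 0.43] lay r450 [0.97 1.68 1.71] lay r565 [1.06 1.35 1.95]
220 30 mount z114 [0.5  2.08 0.04] z170 [0.4  2.03 0.18] lay r450 [0.91 1.73 1.56] lay r565 [1.   1.4  1.79]
220 40 mount z114 [ 0.52  2.16 -0.23] z170 [ 0.41  2.11 -0.08] lay r450 [0.84 1.78 1.39] lay r565 [0.94 1.46 1.61]
220 45 mount z114 [ 0.53  2.2  -0.37] z170 [ 0.42  2.15 -0.21] lay r450 [0.81 1.81 1.3 ] lay r565 [0.91 1.5  1.52]
220 50 mount z114 [ 0.55  2.23 -0.52] z170 [ 0.43  2.19 -0.36] lay r450 [0.79 1.84 1.21] lay r565 [0.88 1.53 1.42]
260 20 mount z114 [0.5  2.03 0.27] z170 [0.4  1.98 0.41] lay r450 [1.03 1.57 1.76] lay r565 [1.14 1.22 2.  ]
260 30 mount z114 [ 0.49  2.13 -0.01] z170 [0.39 2.08 0.15] lay r450 [0.96 1.63 1.6 ] lay r565 [1.07 1.29 1.83]
260 40 mount z114 [ 0.52  2.22 -0.3 ] z170 [ 0.4   2.18 -0.14] lay r450 [0.89 1.7  1.43] lay r565 [0.99 1.37 1.65]
260 45 mount z114 [ 0.54  2.27 -0.46] z170 [ 0.41  2.23 -0.29] lay r450 [0.85 1.74 1.34] lay r565 [0.96 1.41 1.56]
260 50 mount z114 [ 0.57  2.31 -0.62] z170 [ 0
[... 1066 characters left out ...]
65 [1.05 1.23 1.64]
340 50 mount z114 [ 0.65  2.47 -0.85] z170 [ 0.48  2.44 -0.64] lay r450 [0.89 1.64 1.31] lay r565 [1.   1.3  1.54]
380 20 mount z114 [0.47 2.13 0.19] z170 [0.37 2.08 0.35] lay r450 [1.25 1.19 1.93] lay r565 [1.4  0.73 2.24]
380 30 mount z114 [ 0.48  2.28 -0.14] z170 [0.36 2.23 0.03] lay r450 [1.14 1.31 1.74] lay r565 [1.28 0.89 2.02]
380 40 mount z114 [ 0.56  2.42 -0.54] z170 [ 0.4   2.38 -0.33] lay r450 [1.03 1.43 1.55] lay r565 [1.16 1.05 1.8 ]
380 45 mount z114 [ 0.62  2.49 -0.76] z170 [ 0.44  2.45 -0.54] lay r450 [0.98 1.5  1.45] lay r565 [1.1  1.13 1.69]
380 50 mount z114 [ 0.71  2.55 -1.  ] z170 [ 0.52  2.52 -0.77] lay r450 [0.93 1.57 1.35] lay r565 [1.05 1.21 1.58]
```

Run:
```python
from h import *
from kin import ik
np.set_printoptions(suppress=True,precision=1)
for p in((211,173),(257,172),(228,145),(260,143)):print(onz("top",*p,0))
for d6 in(260,300,340):
  for ph in (-50,-60,-65): print(d6,ph,ik(565,114,np.radians(ph),d6),ik(565,200,np.radians(ph),d6))
```

```text
[603.2  91.1   0. ]
[607.4 -65.4   0. ]
[700.9  34.9   0. ]
[708.3 -74.7   0. ]
260 -50 [0.9 1.4 1.8] [0.8 1.3 1.9]
260 -60 [1.  1.3 1.9] [0.9 1.2 2.1]
260 -65 [1.  1.3 2. ] [0.9 1.2 2.1]
300 -50 [0.9 1.3 1.8] [0.8 1.2 1.9]
300 -60 [1.  1.2 2. ] [0.9 1.1 2.1]
300 -65 [1.1 1.1 2.1] [1.  1.1 2.2]
340 -50 [1.  1.2 1.9] [0.9 1.1 2. ]
340 -60 [1.1 1.1 2. ] [1.  1.  2.2]
340 -65 [1.1 1.  2.1] [1.1 1.  2.2]
```

Call:
move_arm(commands=[[[-0.22,2.58,0],[0,0,0.84],0.4],[[-0.22,2.58,0],[0,0,0.84],0.4],[[-0.22,2.58,0],[0,0,0.84],0.4],[[-0.22,2.58,0],[0,0,0.84],0.4],[[-0.22,2.58,0],[0,0,0.84],0.4],[[-0.22,2.58,0],[0,0,0.84],0.4],[[-0.22,2.58,0],[0,0,0.84],0.4],[[-0.22,2.58,0],[0,0,0.84],0.4],[[-0.22,2.58,0],[0,0,0.84],0.4],[[-0.22,2.58,0],[0,0,0.84],0.4]])

```text
t: 4.7
eef_pos: [439.8, -49.2, 152.6]
tcp_rot: [-3.14, -0.0, 1.571]
ft_force: [0.3, -1.1, -5.9]
opening: 0.502
grip_force: 29.9
```

Call:
move_arm(commands=[[[0,0,-2.5],[0,0,0],0.4],[[0,0,-2.5],[0,0,0],0.4],[[0,0,-2.5],[0,0,0],0.4],[[0,0,-2],[0,0,0],0.4],[[0,0,-1.5],[0,0,0],0.4],[[0,0,-1],[0,0,0],0.4],[[0,0,-0.6],[0,0,0],0.4],[[0,0,-0.3],[0,0,0],0.4],[[0,0,0],[0,0,0],0.4],[[0,0,0],[0,0,0],0.4]])

```text
t: 5.7
eef_pos: [441.1, -50.5, 24.1]
tcp_rot: [3.141, 0.0, 1.57]
ft_force: [-0.1, -0.4, -5.4]
opening: 0.503
grip_force: 29.9
```

Call:
move_arm(commands=[[[0,0,-0.5],[0,0,0],0.4],[[0,0,-0.4],[0,0,0],0.4],[[0,0,-0.2],[0,0,0],0.4],[[0,0,-0.2],[0,0,0],0.4],[[0,0,0],[0,0,0],0.4],[[0,0,0],[0,0,0],0.4]])

```text
t: 6.3
eef_pos: [440.9, -50.4, 10.6]
tcp_rot: [-3.142, -0.0, 1.57]
ft_force: [-0.8, -0.1, -5.4]
opening: 0.506
grip_force: 29.9
```

Call:
move_arm(commands=[[[0,0,-0.1],[0,0,0],0.4],[[0,0,-0.1],[0,0,0],0.4],[[0,0,0],[0,0,0],0.4],[[0,0,0],[0,0,0],0.4]])

```text
t: 6.7
eef_pos: [441.1, -50.7, 9.8]
tcp_rot: [3.14, 0.0, 1.57]
ft_force: [-4.3, -3.2, 17.5]
opening: 0.503
grip_force: 30.0
```

Call:
move_arm(commands=[[[0,0,0],[0,0,0],0.78],[[0,0,0],[0,0,0],0.78],[[0,0,0],[0,0,0],0.78],[[0,0,0.3],[0,0,0],0.78],[[0,0,0.3],[0,0,0],0.78]])

```text
t: 7.2
eef_pos: [440.9, -50.4, 14.8]
tcp_rot: [-3.142, -0.0, 1.57]
ft_force: [-0.3, -0.2, -0.6]
opening: 0.771
grip_force: 0.0
```

Call:
move_arm(commands=[[[0,0.2,0.05],[5,0,0],0.78],[[0,0.2,0],[5,0,0],0.78],[[0,0.2,0],[5,0,0],0.78],[[0,0.2,0],[5,0,0],0.78],[[0,0.2,-0.2],[5,0,0],0.78],[[0,0.1,-0.2],[5,0,0],0.78],[[0,0,0],[0,0,0],0.78]])

```text
t: 7.9
eef_pos: [440.8, -40.7, 10.4]
tcp_rot: [-3.14, -0.519, 1.567]
ft_force: [-0.2, -0.2, 0.3]
opening: 0.78
grip_force: 0.0
```

Run:
```python
from h import *
np.set_printoptions(suppress=True,precision=3)
s=log();print(s["joints"],s["eef_pos"],s["tcp_rot"],s["ft_force"])
b=read_camera("side")
cv2.imwrite("pics/lay.png",cv2.resize(b[100:280,230:430],(660,594),interpolation=cv2.INTER_CUBIC))
```

```text
[-0.518  0.692  2.112  0.692  0.741 -1.127] [440.839 -40.734  10.447] [-3.14  -0.519  1.567] [-0.174 -0.243  0.283]
```

View pics/lay.png

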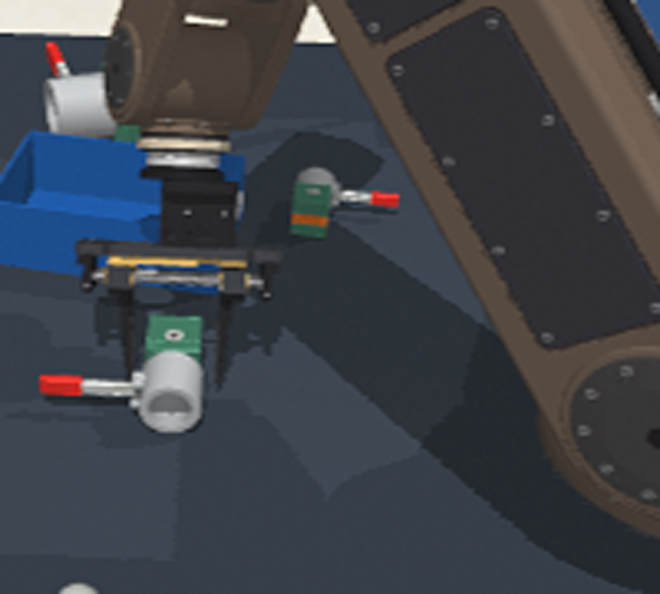

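The head lies flat on the bench, lever left at (60,385), with the fingers tilted 30° astride the green block. Closing.

Call:
move_arm(commands=[[[0,0.2,0],[0,0,0],0.4],[[0,0,0],[0,0,0],0.4],[[0,0,0],[0,0,0],0.4],[[0,0,0],[0,0,0],0.4],[[0,0,0],[0,0,0],0.4],[[0,0,0],[0,0,0],0.4]])

```text
t: 8.55
eef_pos: [440.8, -37.3, 11.3]
tcp_rot: [-3.141, -0.517, 1.57]
ft_force: [2.2, 3.2, 3.3]
opening: 0.503
grip_force: 29.9
```

Call:
move_arm(commands=[[[0,0,0.5],[0,0,0],0.4],[[0,0,1.5],[0,0,0],0.4],[[0,0,2.5],[0,0,0],0.4],[[0,0,3],[0,0,0],0.4],[[0,0,3],[0,0,0],0.4],[[0,0,3],[0,0,0],0.4],[[0,0,3],[0,0,0],0.4],[[0,0,2],[0,0,0],0.4],[[0,0,1],[0,0,0],0.4]])

```text
t: 9.45
eef_pos: [440.5, -37.9, 207.3]
tcp_rot: [3.142, -0.515, 1.571]
ft_force: [0.1, -0.6, -6.2]
opening: 0.506
grip_force: 29.9
```

Call:
move_arm(commands=[[[0,1,0.5],[-6,0,0],0.4],[[0,1.5,0.5],[-6,0,0],0.4],[[0,1.5,0.5],[-6,0,0],0.4],[[0,1.5,0.5],[-6,0,0],0.4],[[0,1.5,0],[-6,0,0],0.4],[[0,1.5,0],[0,0,-7],0.4],[[0,1.5,0],[0,0,-7],0.4],[[0,1.5,0],[0,0,-7],0.4],[[0,1.5,0],[0,0,-7],0.4],[[0,1.5,0],[0,0,-7],0.4]])

```text
t: 10.45
eef_pos: [439.8, 107.9, 225.0]
tcp_rot: [-3.139, 0.008, 0.954]
ft_force: [0.5, -1.2, -5.1]
opening: 0.502
grip_force: 30.0
```

Call:
move_arm(commands=[[[0,1,0],[0,0,-7],0.4],[[0,1,0],[0,0,-7],0.4],[[0,1,0],[0,0,-6],0.4],[[0,1,0],[0,0,-6],0.4],[[0,1,0],[0,0,-6],0.4],[[0,0,0],[0,0,0],0.4],[[0,0,0],[0,0,0],0.4]])

```text
t: 11.15
eef_pos: [440.1, 157.1, 225.3]
tcp_rot: [-3.14, 0.008, 0.404]
ft_force: [1.0, -0.5, -6.4]
opening: 0.5
grip_force: 30.0
```

Run:
```python
from h import *
from scipy.spatial.transform import Rotation as R
np.set_printoptions(suppress=True,precision=3)
s=log();print(s["joints"],s["eef_pos"]);M=R.from_euler("xyz",s["tcp_rot"]).as_matrix();print(M)
# needed: final head z up: R0 = tool at hold
R0=R.from_euler("xyz",[-3.141,-.517,1.57]).as_matrix()
hz=M@R0.T@np.array([0,-1,0]);print("head z now",hz)
```

```text
[ 0.202  0.258  1.911 -0.001  0.982  1.369] [440.111 157.132 225.34 ]
[[ 0.919  0.393 -0.008]
 [ 0.393 -0.919 -0.002]
 [-0.008 -0.001 -1.   ]]
head z now [-0.795 -0.341  0.502]
```

Call:
move_arm(commands=[[[0.3,0.6,0.1],[-2.36,5.51,0],0.4],[[0.3,0.6,0.1],[-2.36,5.51,0],0.4],[[0.3,0.6,0.1],[-2.36,5.51,0],0.4],[[0.3,0.6,0.1],[-2.36,5.51,0],0.4],[[0.3,0.6,0.1],[-2.36,5.51,0],0.4],[[0.3,0.6,0.1],[-2.36,5.51,0],0.4],[[0.3,0.6,0.1],[-2.36,5.51,0],0.4],[[0.3,0.6,0.1],[-2.36,5.51,0],0.4],[[0.3,0.6,0.1],[-2.36,5.51,0],0.4],[[0.3,0.6,0.1],[-2.36,5.51,0],0.4]])

```text
t: 12.15
eef_pos: [471.5, 217.2, 235.4]
tcp_rot: [3.141, 1.055, 0.403]
ft_force: [0.5, 0.0, -6.5]
opening: 0.507
grip_force: 30.0
```

Run:
```python
from h import *
from scipy.spatial.transform import Rotation as R
np.set_printoptions(suppress=True,precision=3)
s=log();print(s["joints"],s["eef_pos"]);M=R.from_euler("xyz",s["tcp_rot"]).as_matrix();print(M)
R0=R.from_euler("xyz",[-3.141,-.517,1.57]).as_matrix()
print("head z now",M@R0.T@np.array([0,-1,0]),"G",s["eef_pos"]-19*M[:,2])
b=read_camera("side");a=read_camera("top")
cv2.imwrite("pics/up_t.png",a);cv2.imwrite("pics/up_s.png",b)
o=np.hstack([cv2.resize(b[200:350,180:330],(400,400),interpolation=cv2.INTER_CUBIC),cv2.resize(a[140:240,120:220],(400,400),interpolation=cv2.INTER_CUBIC)])
cv2.imwrite("pics/up.png",o)
```

```text
[ 0.335  0.79   1.298 -0.068  2.107  1.503] [471.475 217.212 235.407]
[[ 0.454  0.392 -0.8  ]
 [ 0.193 -0.92  -0.341]
 [-0.87   0.    -0.493]]
head z now [0.002 0.    1.   ] G [486.683 223.691 244.774]
```

View pics/up.png

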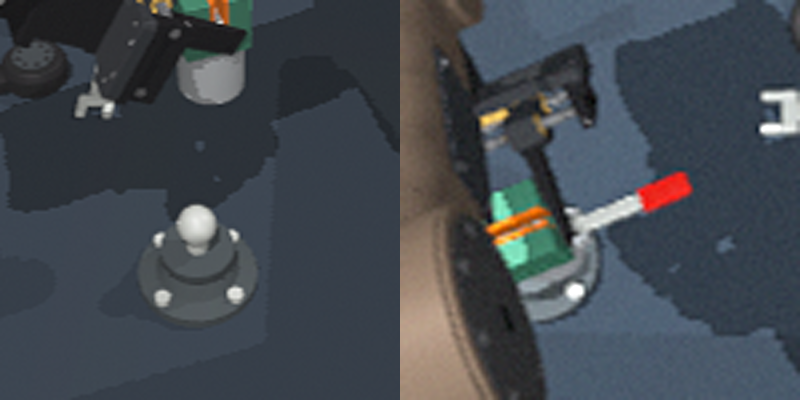

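The head is upright nominally, with its cup at (212,80) in the left crop and the lever out to the right in the top view. Moving over the ball and taking one close look.

Call:
move_arm(commands=[[[0.1,1,0],[0,0,0],0.4],[[0.1,1,0],[0,0,0],0.4],[[0.1,1,0],[0,0,0],0.4],[[0.1,1,0],[0,0,0],0.4],[[0.1,1,-1],[0,0,0],0.4],[[0.1,1,-1.5],[0,0,0],0.4],[[0,0,-1.5],[0,0,0],0.4],[[0,0,-1],[0,0,0],0.4],[[0,0,-0.5],[0,0,0],0.4],[[0,0,0],[0,0,0],0.4]])

```text
t: 13.25
eef_pos: [476.6, 277.0, 180.2]
tcp_rot: [3.135, 1.054, 0.396]
ft_force: [0.7, 0.3, -6.1]
opening: 0.503
grip_force: 30.0
```

Run:
```python
from h import *
from scipy.spatial.transform import Rotation as R
np.set_printoptions(suppress=True,precision=3)
s=log();M=R.from_euler("xyz",s["tcp_rot"]).as_matrix();print(s["joints"])
R0=R.from_euler("xyz",[-3.141,-.517,1.57]).as_matrix();G=s["eef_pos"]-19*M[:,2]
print("head z now",M@R0.T@np.array([0,-1,0]),"G",G)
b=read_camera("side");a=read_camera("top")
cv2.imwrite("pics/m_t.png",a);cv2.imwrite("pics/m_s.png",b)
def cr(i,c,n,x0,y0,k=5):
    j=cv2.resize(i[y0:y0+80,x0:x0+80],(400,400),interpolation=cv2.INTER_CUBIC); return j
mo=G-[0,0,71]
o=np.hstack([cv2.resize(b[220:340,200:300],(500,600),interpolation=cv2.INTER_CUBIC),cv2.resize(a[165:245,120:160],(300,600),interpolation=cv2.INTER_CUBIC)])
cv2.imwrite("pics/m.png",o)
print("mouth proj",proj("side",mo),proj("top",mo),"jaw top",proj("side",G+[0,0,29]),proj("top",G+[0,0,29]),"ball",proj("side",[493,284.5,67.5]))
```

```text
[0.406 0.89  1.232 0.002 2.075 1.577]
head z now [-0.001  0.003  1.   ] G [491.813 283.442 189.58 ]
mouth proj [252.938 268.981] [143.157 201.043] jaw top [252.19 234.26] [132.825 196.946] ball [252.702 285.257]
```

View pics/m.png

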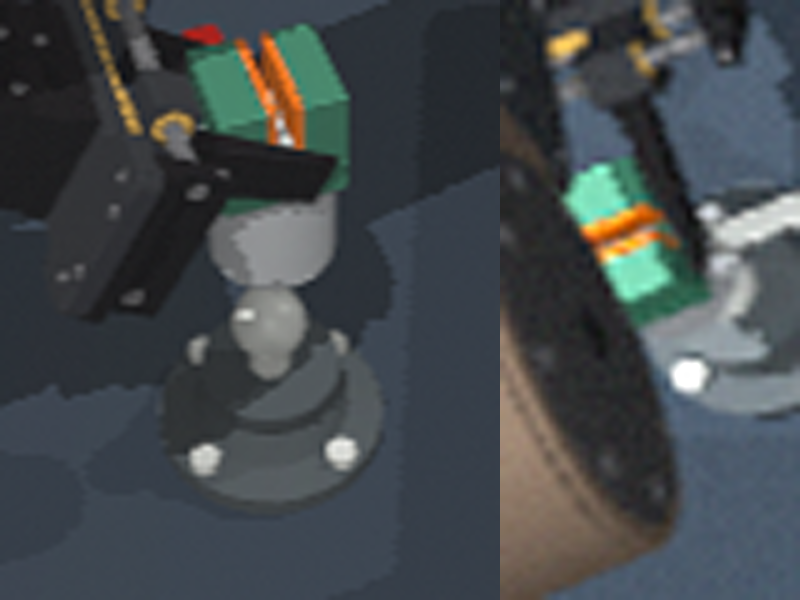

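In the left crop the cup (columns 211–335, centre ~273) sits about 4 crop px right of the ball (231–307, centre 269), which is ~1.8 mm toward −x. I'll shift a little and lower, using the lateral force as a guide.

Call:
move_arm(commands=[[[0.15,0.1,-1],[0,0,0],0.4],[[0,0,-1],[0,0,0],0.4],[[0,0,-1],[0,0,0],0.4],[[0,0,-0.4],[0,0,0],0.4],[[0,0,-0.3],[0,0,0],0.4],[[0,0,0],[0,0,0],0.4],[[0,0,0],[0,0,0],0.4]])

```text
t: 14.05
eef_pos: [478.2, 278.4, 144.3]
tcp_rot: [3.136, 1.052, 0.397]
ft_force: [-0.6, 0.3, -5.8]
opening: 0.506
grip_force: 30.0
```

Run:
```python
from h import *
from scipy.spatial.transform import Rotation as R
np.set_printoptions(suppress=True,precision=2)
s=log();M=R.from_euler("xyz",s["tcp_rot"]).as_matrix();print(s["eef_pos"]-19*M[:,2],s["ft_force"],s["moment"])
b=read_camera("side");cv2.imwrite("pics/n_s.png",b)
g=b.astype(int).sum(2)
for r in range(270,295,2):print(r,g[r,234:276])
```

```text
[493.43 284.91 153.68] [-0.64  0.28 -5.84] [ 0.62 -1.29 -0.04]
270 [ 91  99  99  95  92  98  91  97  97 105 101 111 101  88  86  85  87  86
  85  85  87  85  88  85  85  85  82  83  86 122 176 241 231 173 157 151
 146 187 218 217 216 213]
272 [ 91  89  89 125 223 274 248 166  86  87  94  89 109 128 123 113 100 101
  89  93  93 100  98  93 102 115 106  93 203 295 339 302 193 142 149 149
 148 148 152 189 216 214]
274 [ 92  90  79 138 175 174 136  84  89  92 105 164 195 195 193 204 252 277
 312 351 355 351 347 354 358 388 381 336 325 333 344 297 192 145 148 149
 147 151 147 185 216 218]
276 [ 86  77  80  85  92  90  90  90  81 130 236 314 341 340 340 338 403 455
 449 447 443 441 435 431 424 420 405 388 390 386 368 324 224 142 148 152
 151 150 150 145 190 220]
278 [ 80  79  86  94  94  92  91  81 204 296 321 323 326 391 446 447 448 446
 443 443 440 436 431 426 422 414 409 404 395 382 363 319 223 141 150 150
 149 153 148 147 145 184]
280 [ 89  95  91  91  91  90  85 188 284 314 319 320 383 437 438 438 442 441
 439 440 440 435 427 424 420 412 410 400 393 376 362 318 219 146 150 153
 149 15
[... 550 characters left out ...]
 [ 91  87 122 188 358 442 403 286 171 176 171 168 208 299 344 341 339 335
 335 335 331 387 431 420 433 377 224 162 171 175 176 170 238 373 401 278
 139 144 147 149 151 190]
290 [ 94 132 144 226 366 399 285 153 149 153 152 154 152 148 156 238 334 371
 373 372 366 364 365 332 240 165 176 177 179 177 178 176 173 294 349 256
 221 226 199 216 216 215]
292 [141 157 151 142 246 293 217 152 155 154 155 152 151 159 153 189 300 362
 367 372 371 365 378 333 222 174 176 177 178 177 177 180 234 245 199 225
 261 261 247 225 216 215]
294 [161 172 162 150 151 150 156 153 155 155 157 154 155 150 208 200 200 312
 372 377 377 377 330 223 170 179 185 184 181 234 272 267 270 231 175 219
 260 258 260 260 239 213]
```

Laterally the cup (241.0–266.0, centre 253.5) is now right over the neck (249.3–257.7, centre 253.5). Lowering slowly.

Call:
move_arm(commands=[[[0,0,-0.3],[0,0,0],0.4],[[0,0,-0.3],[0,0,0],0.4],[[0,0,-0.2],[0,0,0],0.4],[[0,0,-0.2],[0,0,0],0.4],[[0,0,0],[0,0,0],0.4]])

```text
t: 14.6
eef_pos: [478.2, 278.0, 133.9]
tcp_rot: [3.134, 1.053, 0.395]
ft_force: [-0.5, -4.9, -6.2]
opening: 0.503
grip_force: 30.0
```

Call:
move_arm(commands=[[[0,0,-0.2],[0,0,0],0.4],[[0,0,-0.2],[0,0,0],0.4],[[0,0,-0.1],[0,0,0],0.4],[[0,0,0],[0,0,0],0.4]])

```text
t: 15.0
eef_pos: [478.6, 277.1, 129.9]
tcp_rot: [3.129, 1.054, 0.392]
ft_force: [2.0, -10.3, 1.5]
opening: 0.505
grip_force: 30.0
```

Call:
move_arm(commands=[[[0.05,-0.2,0],[0,0,0],0.4],[[0,0,0],[0,0,0],0.4],[[0,0,0],[0,0,0],0.4]])

```text
t: 15.3
eef_pos: [478.8, 276.3, 129.0]
tcp_rot: [3.135, 1.053, 0.396]
ft_force: [1.5, -2.2, -3.2]
opening: 0.503
grip_force: 30.0
```

Call:
move_arm(commands=[[[0.05,-0.1,-0.2],[0,0,0],0.4],[[0,0,-0.2],[0,0,0],0.4],[[0,0,-0.2],[0,0,0],0.4],[[0,0,-0.2],[0,0,0],0.4],[[0,0,-0.2],[0,0,0],0.4],[[0,0,0],[0,0,0],0.4]])

```text
t: 15.9
eef_pos: [479.0, 275.4, 118.7]
tcp_rot: [3.136, 1.053, 0.397]
ft_force: [0.1, -0.1, -5.6]
opening: 0.505
grip_force: 30.0
```

Call:
move_arm(commands=[[[0,0,-0.3],[0,0,0],0.4],[[0,0,-0.3],[0,0,0],0.4],[[0,0,-0.3],[0,0,0],0.4],[[0,0,-0.2],[0,0,0],0.4],[[0,0,-0.1],[0,0,0],0.4],[[0,0,0],[0,0,0],0.4]])

```text
t: 16.5
eef_pos: [479.1, 275.4, 106.9]
tcp_rot: [3.136, 1.053, 0.397]
ft_force: [0.5, 0.0, -6.2]
opening: 0.504
grip_force: 30.0
```

Call:
move_arm(commands=[[[0,0,-0.2],[0,0,0],0.4],[[0,0,-0.1],[0,0,0],0.4],[[0,0,-0.1],[0,0,0],0.4],[[0,0,0],[0,0,0],0.4],[[0,0,0],[0,0,0],0.4]])

```text
t: 17.0
eef_pos: [479.2, 275.4, 103.1]
tcp_rot: [3.136, 1.053, 0.397]
ft_force: [0.6, 0.4, -6.3]
opening: 0.506
grip_force: 30.0
```

Call:
move_arm(commands=[[[0,0,-0.1],[0,0,0],0.4],[[0,0,0],[0,0,0],0.4],[[0,0,0],[0,0,0],0.4]])

```text
t: 17.3
eef_pos: [479.2, 275.4, 102.1]
tcp_rot: [3.136, 1.053, 0.397]
ft_force: [0.4, -0.3, -6.3]
opening: 0.505
grip_force: 30.0
```

Call:
move_arm(commands=[[[0,0,-0.1],[0,0,0],0.4],[[0,0,0],[0,0,0],0.4],[[0,0,0],[0,0,0],0.4]])

```text
t: 17.6
eef_pos: [479.2, 275.4, 101.0]
tcp_rot: [3.136, 1.053, 0.397]
ft_force: [0.3, -0.1, -6.2]
opening: 0.502
grip_force: 30.0
```

Call:
move_arm(commands=[[[0,0,-0.1],[0,0,0],0.4],[[0,0,0],[0,0,0],0.4],[[0,0,0],[0,0,0],0.4]])

```text
t: 17.9
eef_pos: [479.1, 275.4, 100.0]
tcp_rot: [3.136, 1.053, 0.397]
ft_force: [-0.1, 0.8, -5.9]
opening: 0.507
grip_force: 30.0
```

Call:
move_arm(commands=[[[0,0,-0.1],[0,0,0],0.4],[[0,0,0],[0,0,0],0.4],[[0,0,0],[0,0,0],0.4]])

```text
t: 18.2
eef_pos: [479.2, 275.4, 99.9]
tcp_rot: [3.136, 1.053, 0.397]
ft_force: [0.0, -0.6, 5.6]
opening: 0.502
grip_force: 30.0
```

Call:
move_arm(commands=[[[0,0,-0.1],[0,0,0],0.4],[[0,0,0],[0,0,0],0.4],[[0,0,0],[0,0,0],0.4]])

```text
t: 18.5
eef_pos: [479.2, 275.3, 99.8]
tcp_rot: [3.135, 1.053, 0.397]
ft_force: [0.8, -0.3, 11.2]
opening: 0.503
grip_force: 30.0
```

Call:
move_arm(commands=[[[0,0,0],[0,0,0],0.75],[[0,0,0],[0,0,0],0.75],[[0,0,0],[0,0,0],0.75],[[0,0,0],[0,0,0],0.75],[[1.6,0.7,1],[0,0,0],0.75],[[1.6,0.7,1],[0,0,0],0.75],[[1.6,0.7,1],[0,0,0],0.75],[[1.6,0.7,1],[0,0,0],0.75],[[1.6,0.7,1],[0,0,0],0.75],[[1,0.4,2],[0,0,0],0.75]])

```text
t: 19.5
eef_pos: [569.5, 314.6, 167.0]
tcp_rot: [3.136, 1.055, 0.397]
ft_force: [-0.5, 0.0, -0.8]
opening: 0.754
grip_force: 0.0
```

Run:
```python
from h import *
s=log();print(s["joints"],s["eef_pos"])
b=read_camera("side");a=read_camera("top")
cv2.imwrite("pics/r_t.png",a);cv2.imwrite("pics/r_s.png",b)
o=np.hstack([cv2.resize(b[220:340,190:290],(450,540),interpolation=cv2.INTER_CUBIC),cv2.resize(a[150:240,120:178],(348,540),interpolation=cv2.INTER_CUBIC)])
cv2.imwrite("pics/r.png",o)
```

```text
[ 4.03311476e-01  1.06203731e+00  8.58723662e-01 -4.41349202e-04
  2.27583228e+00  1.57377194e+00] [569.53244602 314.56997811 167.0301235 ]
```

View pics/r.png

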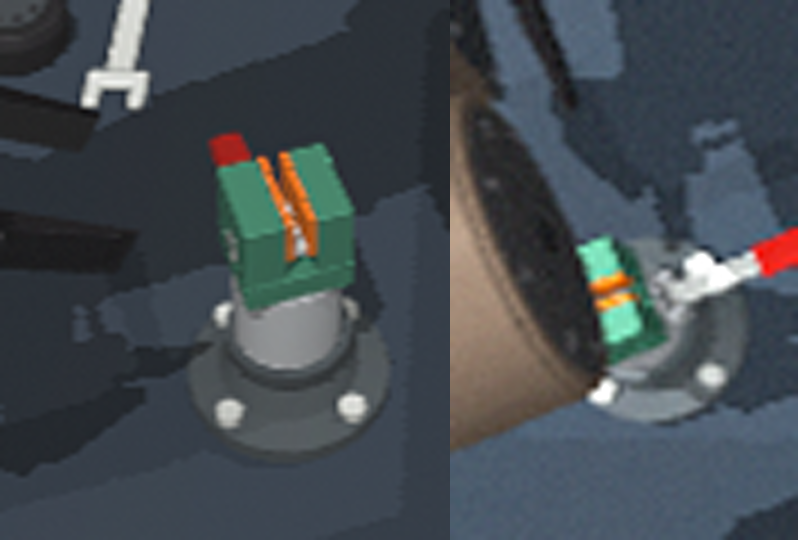

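The head sits flat on the collar, with its red grip behind it at (228,150). I'll turn the tool vertical, yaw it 90° so the body clears the head, shut the fingers and go over the lever tip.

Call:
move_arm(commands=[[[0,0,0.5],[3.37,-7.87,0],0.0],[[0,0,0.5],[3.37,-7.87,0],0.0],[[0,0,0.5],[3.37,-7.87,0],0.0],[[0,0,0.5],[3.37,-7.87,0],0.0],[[0,0,0.5],[3.37,-7.87,0],0.0],[[0,0,0],[3.37,-7.87,0],0.0],[[0,0,0],[3.37,-7.87,0],0.0],[[-0.3,-1.2,0],[0,0,7.5],0.0],[[-0.3,-1.2,0],[0,0,7.5],0.0],[[-0.3,-1.2,0],[0,0,7.5],0.0]])

```text
t: 20.6
eef_pos: [558.9, 277.7, 192.5]
tcp_rot: [-3.141, 0.007, 0.799]
ft_force: [0.7, -0.5, 0.6]
opening: 0.015
grip_force: 0.0
```

Call:
move_arm(commands=[[[-0.3,-1,0],[0,0,7.5],0.0],[[-0.3,-1,0],[0,0,7.5],0.0],[[-0.3,-1,0],[0,0,7.5],0.0],[[-0.3,-1,0],[0,0,7.5],0.0],[[-0.3,-1,0],[0,0,7.5],0.0],[[-0.3,-1,0],[0,0,7.5],0.0],[[-0.3,-1,0],[0,0,7.5],0.0],[[-0.3,-1,0],[0,0,7.5],0.0],[[-0.3,-0.9,0],[0,0,7.5],0.0],[[0,0,0],[0,0,0],0.0]])

```text
t: 21.6
eef_pos: [532.0, 188.5, 192.4]
tcp_rot: [-3.14, 0.007, 1.973]
ft_force: [-0.0, -0.2, 0.2]
opening: 0.003
grip_force: 0.0
```

Run:
```python
from h import *
np.set_printoptions(suppress=True,precision=3)
s=log();print(s["joints"],s["eef_pos"],s["tcp_rot"])
b=read_camera("side");a=read_camera("top")
cv2.imwrite("pics/l_t.png",a);cv2.imwrite("pics/l_s.png",b)
for n,i in(("side",b),("top",a)):
    h=cv2.cvtColor(i,cv2.COLOR_BGR2HSV);k=cv2.inRange(h,(0,150,70),(8,255,255))|cv2.inRange(h,(172,150,70),(180,255,255))
    for c in cv2.findContours(k,0,1)[0]:
        m=cv2.moments(c)
        if m["m00"]>8:
            p=(m["m10"]/m["m00"],m["m01"]/m["m00"]);print(n,m["m00"],np.array(p),onz(n,*p,68))
```

```text
[ 0.227  0.43   1.735 -0.008  0.977 -0.17 ] [532.026 188.509 192.445] [-3.14   0.007  1.973]
side 37.5 [240.551 252.76 ] [532.779 187.072  68.   ]
side 18.5 [346.523 160.117] [ 237.249 -269.658   68.   ]
top 17.5 [344.238 288.381] [ 229.989 -340.649   68.   ]
top 25.0 [178.813 189.96 ] [534.445 184.482  68.   ]
top 56.5 [432.029 167.711] [ 611.148 -625.663   68.   ]
```

The grip, measured in both views at (533,187), matches the computed tip. Descending onto it.

Call:
move_arm(commands=[[[0,0,-2.5],[0,0,0],0.0],[[0,0,-2.5],[0,0,0],0.0],[[0,0,-2.5],[0,0,0],0.0],[[0,0,-2],[0,0,0],0.0],[[0,0,-1.5],[0,0,0],0.0],[[0,0,-0.4],[0,0,0],0.0],[[0,0,-0.4],[0,0,0],0.0],[[0,0,-0.3],[0,0,0],0.0],[[0,0,0],[0,0,0],0.0]])

```text
t: 22.6
eef_pos: [533.3, 189.5, 72.3]
tcp_rot: [-3.141, 0.007, 1.971]
ft_force: [-0.9, -1.0, 0.5]
opening: 0.003
grip_force: 0.0
```

Call:
move_arm(commands=[[[0,0,-0.3],[0,0,0],0.0],[[0,0,-0.3],[0,0,0],0.0],[[0,0,-0.3],[0,0,0],0.0],[[0,0.1,-0.3],[0,0,0],0.0],[[0,0.1,-0.3],[0,0,0],0.0],[[0,0.1,-0.3],[0,0,0],0.0],[[-0.1,0.1,-0.3],[0,0,0],0.0],[[0,0.1,-0.3],[0,0,0],0.0]])

```text
t: 23.4
eef_pos: [532.1, 194.4, 47.8]
tcp_rot: [-3.141, 0.007, 1.972]
ft_force: [1.1, -4.2, 2.5]
opening: 0.0
grip_force: 1.7
```

Call:
move_arm(commands=[[[-0.1,0.1,-0.3],[0,0,0],0.0],[[0,0.1,-0.3],[0,0,0],0.0],[[-0.1,0.1,-0.3],[0,0,0],0.0],[[0,0.1,-0.2],[0,0,0],0.0],[[0,0,-0.2],[0,0,0],0.0],[[0,0,0],[0,0,0],0.0]])

```text
t: 24.0
eef_pos: [529.9, 198.6, 34.8]
tcp_rot: [-3.14, 0.006, 1.972]
ft_force: [0.3, -0.1, 3.0]
opening: 0.004
grip_force: 1.0
```

Call:
move_arm(commands=[[[0,0,-0.2],[0,0,0],0.0],[[0,0,-0.1],[0,0,0],0.0],[[0,0,0],[0,0,0],0.0]])

```text
t: 24.3
eef_pos: [530.1, 198.4, 32.0]
tcp_rot: [-3.141, 0.007, 1.971]
ft_force: [0.2, -0.3, 3.2]
opening: 0.005
grip_force: 1.2
```

Call:
move_arm(commands=[[[0,0,-0.1],[0,0,0],0.0],[[0,0,-0.1],[0,0,0],0.0],[[0,0,0],[0,0,0],0.0]])

```text
t: 24.6
eef_pos: [530.2, 198.4, 29.9]
tcp_rot: [-3.141, 0.007, 1.971]
ft_force: [0.5, -0.7, 3.2]
opening: 0.006
grip_force: 1.3
```

Call:
move_arm(commands=[[[0,0,-0.1],[0,0,0],0.0],[[0,0,-0.1],[0,0,0],0.0],[[0,0,0],[0,0,0],0.0]])

```text
t: 24.9
eef_pos: [530.1, 198.4, 27.9]
tcp_rot: [-3.141, 0.007, 1.972]
ft_force: [0.5, -0.2, 3.7]
opening: 0.001
grip_force: 1.2
```

Call:
move_arm(commands=[[[0,0,-0.1],[0,0,0],0.0],[[0,0,-0.1],[0,0,0],0.0],[[0,0,0],[0,0,0],0.0]])

```text
t: 25.2
eef_pos: [530.1, 198.3, 25.9]
tcp_rot: [-3.141, 0.007, 1.971]
ft_force: [0.6, -0.2, 3.7]
opening: 0.001
grip_force: 1.3
```

Call:
move_arm(commands=[[[0,0,-0.1],[0,0,0],0.0],[[0,0,0],[0,0,0],0.0],[[0,0,0],[0,0,0],0.0]])

```text
t: 25.5
eef_pos: [530.3, 198.4, 25.2]
tcp_rot: [-3.141, 0.007, 1.972]
ft_force: [0.6, -1.0, 5.6]
opening: 0.007
grip_force: 2.1
```

Force is starting to build near the stop, so I'll press a bit further.

Call:
move_arm(commands=[[[0,0,-0.1],[0,0,0],0.0],[[0,0,0],[0,0,0],0.0],[[0,0,0],[0,0,0],0.0]])

```text
t: 25.8
eef_pos: [530.5, 198.4, 24.4]
tcp_rot: [3.142, 0.007, 1.972]
ft_force: [0.5, -0.2, 7.5]
opening: 0.003
grip_force: 3.1
```

Call:
move_arm(commands=[[[0,0,-0.1],[0,0,0],0.0],[[0,0,0],[0,0,0],0.0],[[0,0,0],[0,0,0],0.0]])

```text
t: 26.1
eef_pos: [530.6, 198.4, 23.7]
tcp_rot: [3.141, 0.007, 1.971]
ft_force: [0.6, -1.2, 11.4]
opening: 0.005
grip_force: 4.3
```

Call:
move_arm(commands=[[[0,0,-0.1],[0,0,0],0.0],[[0,0,0],[0,0,0],0.0],[[0,0,0.5],[0,0,0],0.0],[[0,0,1.5],[0,0,0],0.0],[[0,0,2.5],[0,0,0],0.0],[[0.4,-1,2.5],[0,0,0],0.0],[[0.8,-2,2.5],[0,0,0],0.0],[[0.8,-2,2.5],[0,0,0],0.0],[[0.8,-3,2],[0,0,0],0.0],[[0.8,-3,1],[0,0,0],0.0]])

```text
t: 27.1
eef_pos: [566.5, 87.6, 173.7]
tcp_rot: [3.141, 0.007, 1.972]
ft_force: [0.4, -0.5, -0.6]
opening: 0.005
grip_force: 0.0
```

Run:
```python
from h import *
np.set_printoptions(suppress=True,precision=2)
b=read_camera("side");a=read_camera("top")
o=np.hstack([cv2.resize(b[220:340,190:290],(450,540),interpolation=cv2.INTER_CUBIC),cv2.resize(a[160:240,130:180],(338,540),interpolation=cv2.INTER_CUBIC)])
cv2.imwrite("pics/f.png",o)
# expected shut/open tip of grip: 
H=np.array([494.4,281.8]);y=np.array([.387,-.922])
def pt(s,th,n=0): # along lever s, normal offset n(up)
    out=25+s*np.cos(th)+n*np.sin(th);z=65-s*np.sin(th)+n*np.cos(th);return np.r_[H+y*out,z]
for n,i in(("side",b),("top",a)):
    h=cv2.cvtColor(i,cv2.COLOR_BGR2HSV);k=cv2.inRange(h,(0,150,70),(8,255,255))|cv2.inRange(h,(172,150,70),(180,255,255))
    k[:, 300:]=0
    for c in cv2.findContours(k,0,1)[0]:
        m=cv2.moments(c);print(n,m["m00"],m["m10"]/max(m["m00"],1),m["m01"]/max(m["m00"],1),c[:,0].min(0),c[:,0].max(0))
    for th in(0,.5,.55,.61):print(th,proj(n,pt(71,th,4.5)),proj(n,pt(90,th,0)),proj(n,pt(52,th,4.5)))
```

```text
side 8.0 246.72916666666666 116.0625 [245 113] [248 121]
0 [240.7  254.18] [238.71 250.21] [242.83 259.64]
0.5 [241.88 266.09] [240.49 265.63] [243.62 268.34]
0.55 [242.09 267.45] [240.78 267.35] [243.77 269.35]
0.61 [242.37 269.11] [241.15 269.44] [243.97 270.58]
0 [175.97 190.77] [181.73 188.74] [170.48 192.99]
0.5 [176.4 193. ] [181.29 191.89] [171.07 194.54]
0.55 [176.16 193.31] [180.9 192.3] [170.93 194.76]
0.61 [175.81 193.7 ] [180.36 192.82] [170.7  195.04]
```

View pics/f.png

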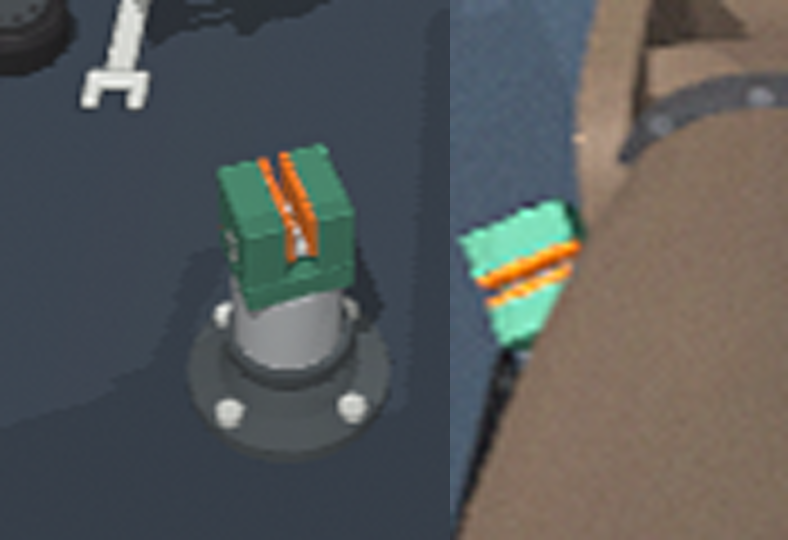

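The head still sits flat and upright. The lever is hidden behind the head in the side view, and the arm covers it in the top view. I'll clear the arm and check the red grip numerically.

Call:
move_arm(commands=[[[-0.5,-3,1],[0,0,0],0.0],[[-0.5,-3.5,1],[0,0,0],0.0],[[-0.5,-3.5,1],[0,0,0],0.0],[[-0.5,-3.5,0],[0,0,0],0.0],[[-0.5,-3.5,0],[0,0,0],0.0],[[-0.5,-3.5,0],[0,0,0],0.0],[[-0.5,-3,0],[0,0,0],0.0],[[0,0,0],[0,0,0],0.0]])

```text
t: 28.0
eef_pos: [530.5, -148.6, 201.3]
tcp_rot: [-3.14, 0.006, 1.969]
ft_force: [0.1, 0.6, -0.2]
opening: 0.005
grip_force: 0.0
```

Run:
```python
from h import *
np.set_printoptions(suppress=True,precision=2)
a=read_camera("top");b=read_camera("side")
cv2.imwrite("pics/g.png",np.hstack([cv2.resize(b[180:340,190:310],(390,520),interpolation=cv2.INTER_CUBIC),cv2.resize(a[140:230,130:198],(393,520),interpolation=cv2.INTER_CUBIC)]))
h=cv2.cvtColor(a,cv2.COLOR_BGR2HSV);k=cv2.inRange(h,(0,130,60),(8,255,255))|cv2.inRange(h,(172,130,60),(180,255,255));k[:,250:]=0
ys,xs=np.nonzero(k);print(len(xs),xs.mean(),ys.mean(),xs.min(),xs.max(),ys.min(),ys.max())
```

```text
60 175.36666666666667 194.13333333333333 170 181 191 198
```

View pics/g.png

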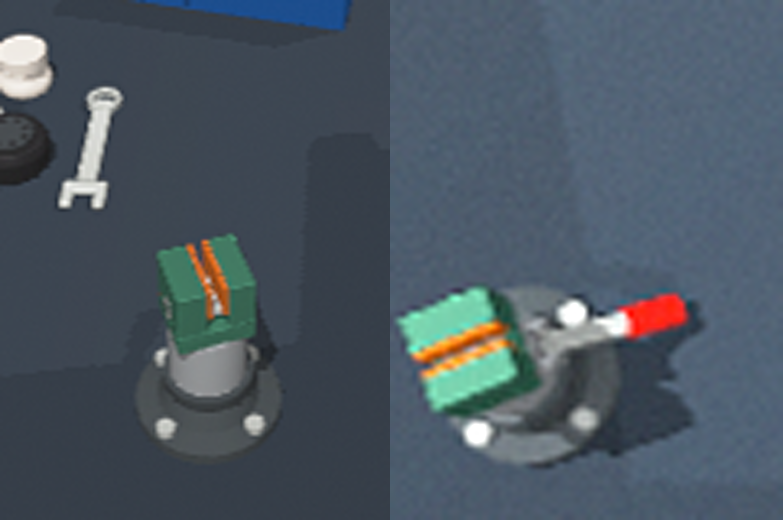

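The red grip is centred at (175.4,194.1), against (175.8,193.7) predicted for shut and (176.0,190.8) for open. The head is seated, the wrench, tub and regulator in the left view are where they were, and the arm is clear. Handing in.

```bash
python3 -c "
from cell import env
print(env.job_done())"
```

```text
the job is handed in; nothing more can be done
None
```

I handed the job in at about 28 s: the middle-sized vise head sits flat on the collar over the ball, its latch lever is pressed down to the stop and released, and the regulator, wrench and tub were left alone.

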